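Park the hand guard at the top of the slicer

ROBOT

A 6-joint arm with a two-finger parallel gripper is mounted at the origin on a cart in front of the work surface, level with it; the furniture and walls round the work are solid. World frame = base frame: x ahead of the robot, y to its left, z up, the work surface at z = 0. Lengths are in m, angles in degrees, forces in N, time in s.
With the tool pointing down it reaches from about 0.4 to 0.825 m from the base axis. Payload 7 kg.
Tool frame: the origin (TCP) lies midway between the tips of the shut fingers; the grasp point (between the pads) lies 19 mm behind it (ctrl.hold_point_z is the distance from the TCP to the grasp point, in m); z points along the fingers, y is the line along which they close (so a half turn about z gives the same grasp; the last joint's range is limited). The gripper opens to 88 mm and grips with 3 to 60 N. Pads are 19 mm wide; open, the fingers measure 130 mm over their backs; the gripper's body (78 mm by 193 mm) begins 47 mm behind the grasp point.
Start: joints at [83.486, 20.546, 0.682, 0, -70.136, -16.507], TCP at [0.264, 0.621, 0.227] pointing down, gripper open.
Joint ranges: [-176.03, 176.03], [-82.01, 121.73], [-58.28, 71.71], [-173.87, 95.51], [-174.79, -0.11], [-173.66, 173.66]. Speed limits (degrees/s): [136.94, 136.94, 172.46, 180, 180, 180].

INTERFACE

Orientations are given as [roll, pitch, yaw] about the fixed x, y, z axes, in that order (R = Rz(yaw) Ry(pitch) Rx(roll)).
In Python, from plant import ctrl gives the robot as it stands.
- The arm moves only by the tool apply_moves, never from a script. Its argument "deltas" is a list of rows, each an object with "fingers": the finger opening in mm, from 0 to 87.6; "delta_pos": the shift along the tool's x, y, z in mm, a list of three; "angular": the turn, a rotation vector about the tool's x, y, z in degrees, a list of three. A call has 1 to 10 rows; each row is the pose to reach, as a shift and turn from the pose commanded when the call began, along the tool's axes at that moment; what a row does not reach only later rows make up. A row lasts 1/10 s, in which the tool goes at most 50 mm and 8.59 degrees, less where a joint would pass 70% of its speed; a pose out of reach is approached as far as the arm can. A call with a gripper value outside its range is refused whole. The fingers move at their own pace and stop on an object; the grip force is fixed at half the most. Time passes only in rows, so rows that repeat a pose let the fingers close. It gives the time, the measured TCP pose, the force, the opening and the grip force at its end, in the units of the state.
- ctrl.get_obs(): the state, without advancing time (a new reading comes with each control period).
- ctrl.snapshot(name): name is "scene" or "top" or "wrist"; returns the picture (400x640x3 uint8, red, green, blue); there is no depth.
- ctrl.camera_params(name): a dict with "fx", "fy", "cx", "cy" (pixels), "cam_to_world" (4x4, takes a point from camera to world coordinates); the wrist camera has in their place "mount" (4x4, takes a point from camera to tool coordinates, whose origin is the TCP and whose axes are the flange's). Camera axes: x right, y up, looking along -z (the intrinsics and any distortion apply to the point x, -y, -z); pixel columns grow to the right and rows downward; lengths in m; the calibration is good to about 2 mm. The wrist camera is an equidistant fisheye: a pixel r from the principal point sees the ray r / f radians off the axis. A picture is of the moment at which its call begins: read the wrist's pose just before it. camera_params takes no time and is no camera call.
- ctrl.close_job(): hands the job in; it is judged then, once.
The state is a dict: "clock": time; "joint_pos": joint angles; "qvel": joint speeds; "tau": joint torques, N m; "tool_pos": TCP position; "orientation": TCP orientation; "force": force on the tool from outside, world axes, zero at the start; "moment": the same for the moment, N m; "opening": finger opening in m; "gripper_force": force on a finger pad.
Only numpy, scipy, OpenCV 4.12 (cv2) and the standard library are available. Lean on these libraries where they do the work, as an engineer would, in place of code of your own. Each camera call takes 0.05 s, during which the arm holds its last target. There are 200 camera calls.

TASK

Put the slicer's hand guard away: lay it flat on the open foot of the sloping slide, between the cheeks, then slide it gently up under the rail lips until it rests against the stop near the top and holds the stop's little sprung safety pin pushed in flush, and leave it there. Never force it against the slicer, and leave the tin, the garlic and the jar where they stand.

Things in the scene. Friction and masses are not known exactly. Their poses are not given: they have to be found in the camera images.
- slicer: Slicer fixed to the table: steel deck 128 mm wide, 360 mm long, sloping up at 8 degrees (0.140 rad) between white rails. Origin on the table under mid-deck; +x level, uphill; y across; z up. Deck top 20 mm above the table at the low end, 45 over the origin, 70 at the high end. A white cross-bar stop with rubber face sits near the top: rigid, its place is not reported.
- slide_foot (a point): Point on the deck, on its centre line, 60 mm up the slope from the low end: the guard's middle can be laid here. The open foot runs from 0 to 120 mm along the slope, cheeks 108 mm apart, 14 mm high above the deck; from 120 to 170 mm they funnel in. Axes as the slicer's (level).
- rail_mouth (a point): Point on the deck, on its centre line, 170 mm up the slope. From here on up the rails are 88 mm apart, with lips reaching 7 mm inward over the deck (74 mm open between them), underside 11 mm and top 16 mm above the deck; the lips' raised lead-in begins 10 mm lower. The guard gets under the lips only by sliding from the foot. Axes as the slicer's.
- slide_top (a point): Point on the deck, on its centre line, 330 mm up the slope. Not the stop: the stop's front face is clamped anywhere from 295 to 325 mm up the slope (find it by feel, at 20 mm/s or slower: faster, it is a hard knock); the stop's top, with two black thumbscrews, is 37 mm above the deck. Axes as the slicer's.
- safety_pin (a joint): Steel pin, 6 mm thick, standing 10 mm out of the middle of the stop's face, down the slope, 4.5 mm above the deck. 0: fully out; 0.010 m: pushed in flush with the stop's face. A light spring (0.2 to 0.4 N) pushes it out; the friction of the guard on the deck is enough to hold it in.
- guard: Loose hand guard, 0.22 to 0.45 kg: white plate 100 mm long (its x), 84 mm wide (y), 8 mm thick, with a black block handle in the middle, 50 mm long (x), 22 mm wide (y), its top 48 mm above the plate's underside. Origin: centre of the underside, z up. Works either way round, x along the slide.
- tin: Bystander: food tin 75 mm across, 58 mm tall, origin under its centre.
- garlic: Bystander: garlic bulb 50 mm across, 48 mm tall, origin under its centre.
- jar: Bystander: red-lidded glass jar 70 mm across, 125 mm tall, origin under its centre.

How it is judged (in metres and radians):
On the way, in this order (a step that is already met when the one before it is completed fails the run):
1. the guard lies flat on the open foot of the slide, between the cheeks (x of guard in the frame of slicer between -0.165 and -0.075 m and y of guard in the frame of slicer between -0.013 and 0.013 m and distance between guard and slide_foot below 0.05 m and z of guard in the frame of slicer below 0.042 m and angle between guard's own z axis and vertical between 0.09 and 0.19 rad and contact force between guard and slicer above 0.5 N), for 0.2 s.
2. the guard is against the stop and the safety pin is pushed in flush (value of joint safety_pin above 0.0085 m and x of guard in the frame of slicer above 0.045 m and y of guard in the frame of slicer between -0.006 and 0.006 m), for 0.3 s.
At the end, for the whole second after the job is handed in: The guard lies flat on the deck between the rails near the top, at rest and let go, against the stop: it holds the safety pin pushed in to within 1.5 mm of flush (all of step 2 and x of guard in the frame of slicer below 0.105 m and angle between guard's own z axis and vertical between 0.1 and 0.18 rad and linear speed of guard below 0.01 m/s); the robot touches nothing.
It fails at once if while it slides up the rails or at the stop, the guard is forced against the slicer with more than 25 N (contact force between guard and slicer above 25 N and x of guard in the frame of slicer above -0.06 m).
It fails at once if the tin, the garlic or the jar is shifted by more than 2 cm (distance of any of tin, garlic, jar from where it was at the start of the episode above 0.02 m).
It also fails if it takes over 56 s, if anything falls off the work surface, if the arm or the gripper's body presses on something with over 40 N, if the wrist force passes 120 N, or if a joint passes its speed limit or range.

## Working session

There is one attempt and no reset: what is moved stays moved. The work goes in short steps, Python scripts to look and compute and a tool call to move; the robot and the scene stay as the last step left them, time stands still between calls to the robot, and variables do not carry over. Pictures are saved under pics/ and viewed, at most 10 in all, crops included, and the job is handed in when it is done.

Besides the shell and the picture viewer there is one more tool, called after "Emit:" as name([rows], argument=value, ...), one row to a line, values as JSON. apply_moves: Moves the arm, as the interface text tells. Its arguments: {"type":"object","properties":{"deltas":{"type":"array"}},"required":["deltas"]}

```bash
ls; mkdir -p pics; python3 - <<'E'
from plant import ctrl
import cv2
for n in("scene","top"):
    p=ctrl.camera_params(n);print(n,p)
    cv2.imwrite(f"pics/{n}0.png",ctrl.snapshot(n)[:,:,::-1])
print(ctrl.camera_params("wrist"))
print(ctrl.get_obs(),ctrl.hold_point_z)
E
```

```text
pics
scene {'fx': 499.10042596159616, 'fy': 499.10042596159616, 'cx': 323.85469412268975, 'cy': 201.11806401245448, 'cam_to_world': array([[ 0.65243171,  0.4627719 , -0.60014584, -0.21539053],
       [-0.75784324,  0.40105945, -0.51461144, -0.73303034],
       [ 0.00254645,  0.79056529,  0.61237246,  0.9170179 ],
       [ 0.        ,  0.        ,  0.        ,  1.        ]])}
top {'fx': 431.15521349878105, 'fy': 431.15521349878105, 'cx': 329.9585350355881, 'cy': 200.80352406991202, 'cam_to_world': array([[ 0.01350347,  0.98147285, -0.19112484,  0.40328759],
       [-0.99954399,  0.01841265,  0.02393304, -0.00483452],
       [ 0.02700874,  0.19071451,  0.98127392,  1.16271276],
       [ 0.        ,  0.        ,  0.        ,  1.        ]])}
{'fx': 309.70691628693146, 'fy': 309.70691628693146, 'cx': 327.5651749521066, 'cy': 196.68844518033686, 'mount': array([[-9.22382324e-04,  9.53273050e-01,  3.02108659e-01,
         8.24598056e-02],
       [ 9.99999373e-01,  1.07093190e-03, -3.26070679e-04,
        -1.10963078e-04],
       [-6.34372191e-04,  3.02108168e-01, -9.53273440e-01,
        -1.57828390e-01],
       [ 0.00000000e+00,  0.00000000e+00,  0.00000000e+00,
         1.00000000e+00]])}
{'clock': 0.1, 'joint_pos': array([ 8.34848919e+01,  2.05872784e+01,  6.40841640e-01, -1.57138673e-02,
       -7.01352535e+01, -1.65045877e+01]), 'qvel': array([ 0.06415467, -0.08535703,  0.13843106,  0.10222075,  0.04167932,
       -0.0396106 ]), 'tau': array([-1.68252202e-03, -5.84162378e+01,  2.93753153e+01,  7.01549873e+00,
        1.02076720e-02, -4.90894911e-05]), 'tool_pos': array([0.26385097, 0.62084704, 0.22573714]), 'orientation': array([ 1.79917479e+02, -9.04515061e-03, -2.30250394e+01]), 'force': array([-0.03830372,  0.02675294,  0.6088682 ]), 'moment': array([-0.03427316,  0.01928369, -0.02185247]), 'gripper_force': 0.0, 'opening': 0.08745944496282633} 0.0188
```

View pics/scene0.png

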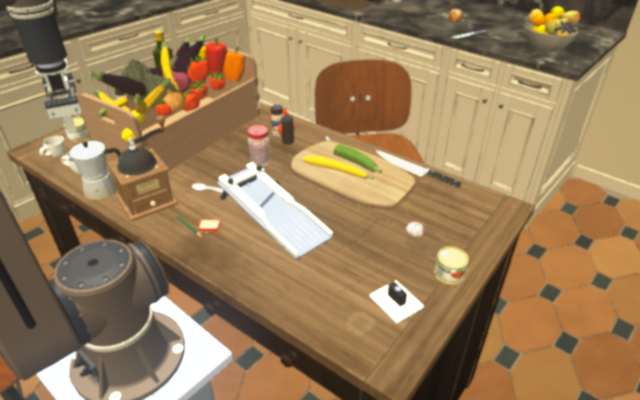

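View pics/top0.png

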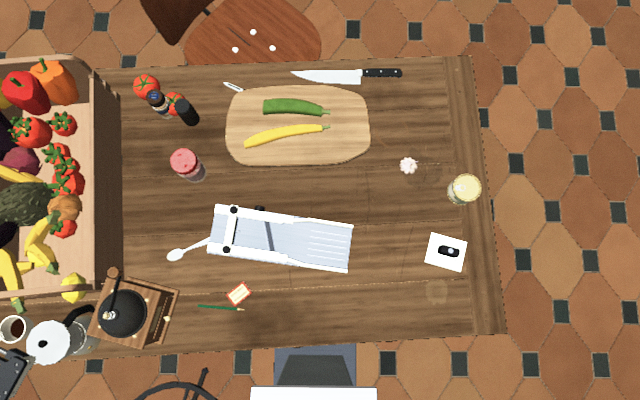

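The scene view shows the guard at about (397,300) on the table, with the tin at (451,264) and the garlic at (415,229). In the top view the slicer spans (208,205)–(353,272), with the stop at the left around (230,230) and its open foot at the right. The guard is at (446,251), the jar at (186,163), the garlic at (408,165) and the tin at (466,188).

```bash
cat > h.py <<'E'
import numpy as np, cv2
from plant import ctrl
from scipy.spatial.transform import Rotation as R
def ray(n,u,v):
    p=ctrl.camera_params(n);T=p["cam_to_world"]
    d=np.array([(u-p["cx"])/p["fx"],-(v-p["cy"])/p["fy"],-1.])
    return T[:3,3],T[:3,:3]@d
def onz(n,u,v,z):
    o,d=ray(n,u,v);return o+d*(z-o[2])/d[2]
def onplane(n,u,v,p0,nn):
    o,d=ray(n,u,v);return o+d*((p0-o)@nn)/(d@nn)
def wray(u,v,pos,rpy):
    p=ctrl.camera_params("wrist");M=p["mount"]
    x,y=(u-p["cx"]),(v-p["cy"]);r=np.hypot(x,y);th=r/p["fx"]
    d=np.array([np.sin(th)*x/max(r,1e-9),-np.sin(th)*y/max(r,1e-9),-np.cos(th)])
    Rt=R.from_euler('xyz',rpy,degrees=True).as_matrix()
    return np.array(pos)+Rt@M[:3,3],Rt@M[:3,:3]@d
def wonz(u,v,z,pos,rpy):
    o,d=wray(u,v,pos,rpy);return o+d*(z-o[2])/d[2]
E
python3 - <<'E'
from h import *
im=cv2.imread("pics/top0.png");hsv=cv2.cvtColor(im,cv2.COLOR_BGR2HSV)
m=((hsv[:,:,1]<60)&(hsv[:,:,2]>150)).astype(np.uint8)*255
for name,(x0,y0,x1,y1) in dict(guard=(415,220,475,280),slicer=(200,195,365,285)).items():
    s=np.zeros_like(m);s[y0:y1,x0:x1]=m[y0:y1,x0:x1]
    s=cv2.morphologyEx(s,cv2.MORPH_CLOSE,np.ones((3,3)))
    c=max(cv2.findContours(s,0,1)[0],key=cv2.contourArea)
    r=cv2.minAreaRect(c);b=cv2.boxPoints(r);print(name,r)
    for q in b:
        print(q,onz("top",*q,0.008 if name=="guard" else 0.045).round(4))
c=im[195:285,200:480];c=cv2.resize(c,None,fx=2.85,fy=2.85,interpolation=cv2.INTER_CUBIC);cv2.imwrite("pics/z.png",c)
for nm,u,v,z in(("tin",467,188,.058),("garlic",408,165,.03),("jar",184,161,.125)):print(nm,onz("top",u,v,z))
E
```

```text
guard ((445.6768493652344, 251.859130859375), (39.1912841796875, 31.74527359008789), 15.422160148620605)
[422.5658 261.9492] [ 0.4664 -0.2827  0.008 ]
[431.0078  231.34698] [ 0.549 -0.308  0.008]
[468.7879  241.76907] [ 0.5224 -0.4099  0.008 ]
[460.3459  272.37128] [ 0.4404 -0.3832  0.008 ]
slicer ((276.3752746582031, 236.78390502929688), (149.93484497070312, 52.3627815246582), 8.29714584350586)
[198.41437 251.87294] [0.4814 0.3031 0.045 ]
[205.9707  200.05824] [0.6169 0.2931 0.045 ]
[354.33618 221.69487] [ 0.5664 -0.0968  0.045 ]
[346.77985 273.50958] [ 0.4322 -0.0777  0.045 ]
tin [ 0.65982378 -0.39448782  0.058     ]
garlic [ 0.72766171 -0.24460501  0.03      ]
jar [0.69894014 0.33239856 0.125     ]
```

View pics/z.png

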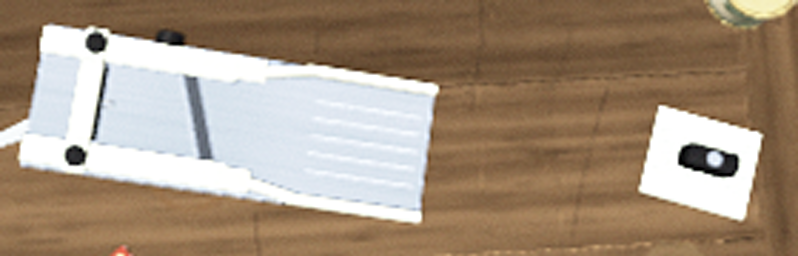

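The zoomed view shows the slicer's low corners at about (438,88) and (421,221), and its high end at (44,25) and (20,165). The front face of the stop runs from (105,65) to (95,140). The guard's handle is at (709,158), lying along the plate's long axis.

```bash
cat >> h.py <<'E'
def delta(tp,rpy,tilt=None):
    o=ctrl.get_obs();R0=R.from_euler('xyz',o["orientation"],degrees=True);R1=R.from_euler('xyz',rpy,degrees=True)
    d=R0.inv().apply(np.array(tp)-o["tool_pos"])*1000
    w=(R0.inv()*R1).as_rotvec(degrees=True)
    print("dpos",d.round(1),"ang",w.round(2),"rows",max(np.linalg.norm(d)/50,np.linalg.norm(w)/8.59).round(1))
E
python3 - <<'E'
from h import *
f=lambda a,b,z:onz("top",200+a/2.85,195+b/2.85,z)
L1,L2=f(438,88,.034),f(421,221,.034);H1,H2=f(44,25,.086),f(20,165,.086)
print(L1,L2,H1,H2,np.linalg.norm(L1-L2),np.linalg.norm(H1-H2))
l=(L1+L2)/2;h=(H1+H2)/2;d=(h-l)[:2];print("len",np.linalg.norm(d),"yaw",np.degrees(np.arctan2(d[1],d[0])),"centre",(l+h)/2)
# widths directions
for a,b in((L1,L2),(H1,H2)):
    e=(a-b)[:2];print(np.degrees(np.arctan2(e[1],e[0])))
# stop front face at height ~ .045+...
for q in((105,65),(95,140)):
    p=f(*q,.10);print("stop",p,(p-l)[:2]@d/np.linalg.norm(d))
print("grinder",onz("top",122,313,.2),onz("top",112,272,.2), "scene", onz("scene",128,150,.2))
delta([0.42,0.45,0.33],[180,0,-50]);delta([0.52,0.1,0.33],[180,0,-80])
E
```

```text
[ 0.55682811 -0.0959706   0.034     ] [ 0.43493597 -0.08087596  0.034     ] [0.5999504  0.25780648 0.086     ] [0.47637415 0.27056907 0.086     ] 0.12282321021968709 0.12423355055323602
len 0.35513683822572323 yaw 83.1625267160508 centre [0.51702216 0.08788225 0.06      ]
-7.059342047277548
-5.896435283351685
stop [0.56302344 0.19946633 0.1       ] 0.2938355053149175
stop [0.49777402 0.20446106 0.1       ] 0.2910265535563993
grinder [0.33800495 0.413277   0.2       ] [0.42413628 0.44379565 0.2       ] scene [0.31189183 0.41586117 0.2       ]
dpos [ 210.5   96.3 -104.1] ang [ 0.08 -0.03 26.97] rows 5.1
dpos [ 439.5  379.3 -103.6] ang [ 7.000e-02 -5.000e-02  5.697e+01] rows 11.8
```

Emit:
apply_moves([
  {"fingers": 60,"delta_pos": [0,0,-45],"angular": [0,0,0]},
  {"fingers": 60,"delta_pos": [10,0,-90],"angular": [0,0,0]},
  {"fingers": 60,"delta_pos": [50,15,-105],"angular": [0,0,6]},
  {"fingers": 60,"delta_pos": [90,35,-105],"angular": [0,0,12]},
  {"fingers": 60,"delta_pos": [130,60,-105],"angular": [0,0,18]},
  {"fingers": 60,"delta_pos": [170,85,-105],"angular": [0,0,24]},
  {"fingers": 60,"delta_pos": [210,110,-105],"angular": [0,0,30]},
  {"fingers": 60,"delta_pos": [245,145,-105],"angular": [0,0,36]},
  {"fingers": 60,"delta_pos": [280,180,-105],"angular": [0,0,42]},
  {"fingers": 60,"delta_pos": [315,215,-105],"angular": [0,0,48]},
])

```text
clock: 1.1
tool_pos: [0.4701, 0.2981, 0.3313]
orientation: [180.0, -0.0, -71.3]
force: [1.4, -0.4, -0.2]
opening: 0.0598
gripper_force: 0.0
```

```bash
python3 - <<'E'
from h import *
delta([0.52,0.09,0.28],[180,0,-90]);delta([0.475,-0.346,0.2],[180,0,-104.6]);print(ctrl.get_obs()["tool_pos"])
E
```

```text
dpos [213.1  19.6  51.3] ang [ 2.000e-02 -1.000e-02  1.874e+01] rows 4.4
dpos [611.5 202.2 131.5] ang [ 2.000e-02 -2.000e-02  3.334e+01] rows 13.1
[0.47005683 0.29811375 0.33129141]
```

Emit:
apply_moves([
  {"fingers": 60,"delta_pos": [45,5,10],"angular": [0,0,4]},
  {"fingers": 60,"delta_pos": [90,10,20],"angular": [0,0,8]},
  {"fingers": 60,"delta_pos": [135,15,30],"angular": [0,0,12]},
  {"fingers": 60,"delta_pos": [180,20,40],"angular": [0,0,18]},
  {"fingers": 60,"delta_pos": [213,20,50],"angular": [0,0,25]},
  {"fingers": 60,"delta_pos": [213,20,50],"angular": [0,0,25]},
  {"fingers": 60,"delta_pos": [213,20,50],"angular": [0,0,25]},
])

```text
clock: 1.8
tool_pos: [0.5201, 0.0914, 0.2812]
orientation: [180.0, -0.0, -96.1]
force: [0.6, 0.4, -0.9]
opening: 0.0602
gripper_force: 0.0
```

```bash
python3 - <<'E'
from h import *
o=ctrl.get_obs();im=ctrl.snapshot("wrist")[:,:,::-1];cv2.imwrite("pics/w1.png",im)
np.savez("w1.npz",p=o["tool_pos"],r=o["orientation"]);print(o["tool_pos"],o["orientation"])
delta([0.475,-0.3,0.2],[180,0,-104.6])
E
```

```text
[0.52008315 0.09142116 0.28118435] [ 1.79955726e+02 -2.34095596e-02 -9.60765271e+01]
dpos [394.8   4.   81.5] ang [ 0.01 -0.01  8.61] rows 8.1
```

View pics/w1.png

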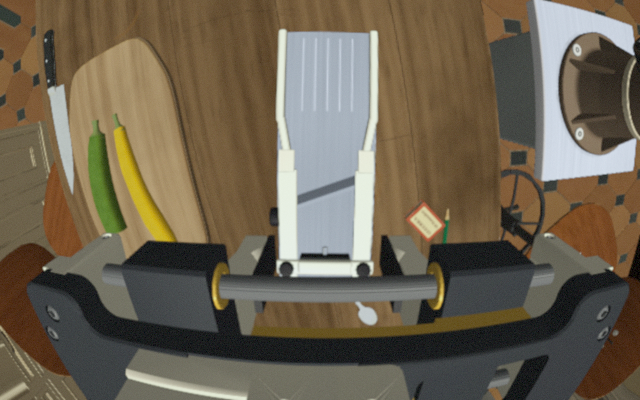

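The wrist view looks straight along the slicer. Its low-end outer corners are at about (279,31) and (378,31), and the rail lips begin at y≈152 with inner edges at x≈296 and 356. The stop's face is at y≈258, with the pin at (325,251).

```bash
python3 - <<'E'
from h import *
d=np.load("w1.npz");g=lambda u,v,z:wonz(u,v,z,d["p"],d["r"])
for a,b,z in(((279,31),(378,31),.034),((286,34),(370,34),.034),((296,152),(356,152),.0595),((298,255),(354,255),.076)):
    A=g(*a,z);B=g(*b,z);print(A.round(4),B.round(4),"w",np.linalg.norm(A-B).round(4),"mid",((A+B)/2).round(4))
print("pin",g(325,251,.02+.3*.139+.006),"stopface",g(325,258,.02+.3*.139+.006))
im=cv2.imread("pics/w1.png")[20:285,260:400];cv2.imwrite("pics/w1z.png",cv2.resize(im,None,fx=2.2,fy=2.2,interpolation=cv2.INTER_CUBIC))
E
```

```text
[ 0.5635 -0.0925  0.034 ] [ 0.4365 -0.079   0.034 ] w 0.1277 mid [ 0.5    -0.0858  0.034 ]
[ 0.5549 -0.0869  0.034 ] [ 0.4474 -0.0755  0.034 ] w 0.1081 mid [ 0.5011 -0.0812  0.034 ]
[0.5571 0.067  0.0595] [0.483  0.075  0.0595] w 0.0745 mid [0.52   0.071  0.0595]
[0.5715 0.2004 0.076 ] [0.4975 0.2083 0.076 ] w 0.0744 mid [0.5345 0.2043 0.076 ]
pin [0.53565092 0.20230027 0.0677    ] stopface [0.53684294 0.21305146 0.0677    ]
```

Emit:
apply_moves([
  {"fingers": 60,"delta_pos": [49,0,8],"angular": [0,0,1]},
  {"fingers": 60,"delta_pos": [98,1,16],"angular": [0,0,2]},
  {"fingers": 60,"delta_pos": [147,2,24],"angular": [0,0,3]},
  {"fingers": 60,"delta_pos": [196,3,32],"angular": [0,0,4]},
  {"fingers": 60,"delta_pos": [245,4,40],"angular": [0,0,5]},
  {"fingers": 60,"delta_pos": [294,4,50],"angular": [0,0,6]},
  {"fingers": 60,"delta_pos": [340,4,65],"angular": [0,0,7]},
  {"fingers": 60,"delta_pos": [385,4,80],"angular": [0,0,8.6]},
  {"fingers": 60,"delta_pos": [385,4,80],"angular": [0,0,8.6]},
  {"fingers": 60,"delta_pos": [385,4,80],"angular": [0,0,8.6]},
])

```text
clock: 2.85
tool_pos: [0.4759, -0.2903, 0.2011]
orientation: [179.9, -0.0, -104.6]
force: [-0.7, 1.3, 0.5]
opening: 0.0599
gripper_force: 0.0
```

```bash
python3 - <<'E'
from h import *
o=ctrl.get_obs();im=ctrl.snapshot("wrist")[:,:,::-1];cv2.imwrite("pics/w2.png",im)
np.savez("w2.npz",p=o["tool_pos"],r=o["orientation"]);print(o["tool_pos"],o["orientation"])
E
```

```text
[ 0.47594842 -0.29031167  0.20110046] [ 1.79941425e+02 -1.90017741e-03 -1.04625539e+02]
```

View pics/w2.png

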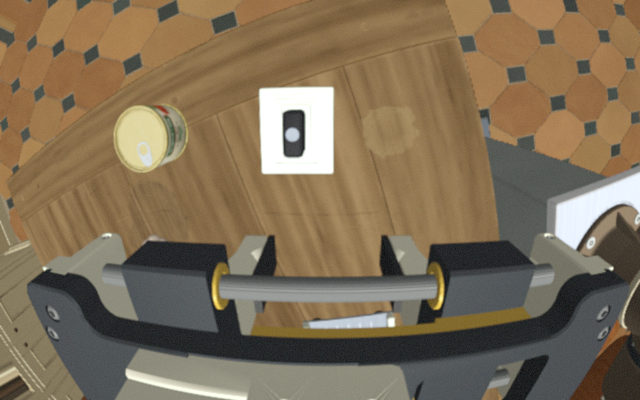

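View pics/w1z.png

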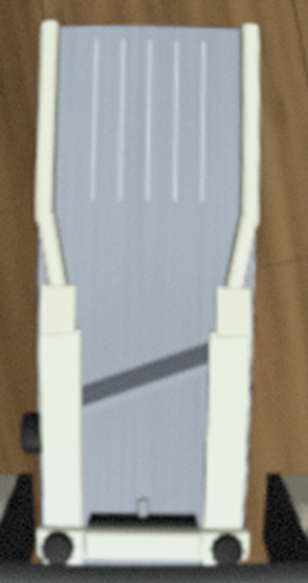

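The wrist view shows the guard plate spanning (260,87)–(333,174), with its handle at (294,133) and its long axis running up the picture. The slicer crop shows the pin at (143,498–515) in front of the black rubber face. The widths I measure match the given dimensions to within 0.5 mm.

```bash
python3 - <<'E'
from h import *
d=np.load("w2.npz");g=lambda u,v,z:wonz(u,v,z,d["p"],d["r"])
im=cv2.imread("pics/w2.png");hsv=cv2.cvtColor(im,cv2.COLOR_BGR2HSV)
m=((hsv[:,:,1]<50)&(hsv[:,:,2]>170)).astype(np.uint8);m[:75]=0;m[185:]=0;m[:,:245]=0;m[:,350:]=0
c=max(cv2.findContours(m,0,1)[0],key=cv2.contourArea)
c=cv2.approxPolyDP(c,6,True)[:,0];P=np.array([g(*q,.008) for q in c]);print(c.tolist(),P.round(4))
r=cv2.minAreaRect((P[:,:2]*1000).astype(np.float32));print(r)
k=(im.max(2)<70).astype(np.uint8);k[:95]=0;k[165:]=0;k[:,:270]=0;k[:,325:]=0
c=max(cv2.findContours(k,0,1)[0],key=cv2.contourArea);M=cv2.boundingRect(c);print(M)
ctr=P[:,:2].mean(0);print(ctr)
delta([*ctr,.20],[180,0,-104.6])
E
```

```text
[[333, 87], [259, 89], [262, 173], [333, 172]] [[ 0.4452 -0.3845  0.008 ]
 [ 0.526  -0.4054  0.008 ]
 [ 0.5508 -0.3104  0.008 ]
 [ 0.4697 -0.2899  0.008 ]]
((498.0246276855469, -347.44549560546875), (98.25720977783203, 83.67611694335938), 75.48394012451172)
(284, 111, 20, 45)
[ 0.49793767 -0.34754159]
dpos [ 50.6 -35.4   1.7] ang [-0.01  0.    0.05] rows 1.2
```

Emit:
apply_moves([
  {"fingers": 60,"delta_pos": [40,-28,20],"angular": [0,0,0]},
  {"fingers": 60,"delta_pos": [50.5,-35.5,60],"angular": [0,0,0]},
  {"fingers": 60,"delta_pos": [50.5,-35.5,105],"angular": [0,0,0]},
  {"fingers": 60,"delta_pos": [50.5,-35.5,140],"angular": [0,0,0]},
  {"fingers": 60,"delta_pos": [50.5,-35.5,165],"angular": [0,0,0]},
  {"fingers": 60,"delta_pos": [50.5,-35.5,180],"angular": [0,0,0]},
  {"fingers": 40,"delta_pos": [50.5,-35.5,180],"angular": [0,0,0]},
  {"fingers": 10,"delta_pos": [50.5,-35.5,180],"angular": [0,0,0]},
  {"fingers": 10,"delta_pos": [50.5,-35.5,180],"angular": [0,0,0]},
  {"fingers": 10,"delta_pos": [50.5,-35.5,180],"angular": [0,0,0]},
])

```text
clock: 3.9
tool_pos: [0.4985, -0.348, 0.0231]
orientation: [-179.9, -0.0, -104.6]
force: [0.7, -0.9, 0.9]
opening: 0.0336
gripper_force: 0.0
```

Emit:
apply_moves([
  {"fingers": 10,"delta_pos": [0,0,0],"angular": [0,0,0]},
  {"fingers": 10,"delta_pos": [0,0,0],"angular": [0,0,0]},
  {"fingers": 10,"delta_pos": [0,0,0],"angular": [0,0,0]},
  {"fingers": 10,"delta_pos": [0,0,0],"angular": [0,0,0]},
])

```text
clock: 4.3
tool_pos: [0.4978, -0.3482, 0.0224]
orientation: [-179.9, -0.0, -104.6]
force: [-0.5, 1.8, 5.8]
opening: 0.0215
gripper_force: 30.0
```

```bash
python3 - <<'E'
from h import *
o=ctrl.get_obs();print(o["tool_pos"],o["orientation"],o["opening"],o["gripper_force"],o["force"])
E
```

```text
[ 0.49782523 -0.34815833  0.02244845] [-1.79935787e+02 -3.87587568e-03 -1.04623526e+02] 0.021474358849732474 29.997854232788086 [-0.52367954  1.80378298  5.82081234]
```

```bash
cat >> h.py <<'E'
Y=np.radians(83.5);S=np.radians(8)
F=np.array([.508,-.025,.0284])
u=np.array([np.cos(Y)*np.cos(S),np.sin(Y)*np.cos(S),np.sin(S)]);n=np.array([-np.cos(Y)*np.sin(S),-np.sin(Y)*np.sin(S),np.cos(S)])
RT=R.from_matrix(np.column_stack([-u,np.cross(-n,-u),-n]))
rpyT=RT.as_euler('xyz',degrees=True)
def slope(p): # along from low end, lateral, height of a point, mm
    q=np.array(p)-F;return np.array([q@u*1000+60,q@np.cross(n,u)*1000,q@n*1000]).round(1)
E
python3 - <<'E'
from h import *
print(rpyT); delta(F+n*.0224+[0,0,.07],rpyT); delta(F+n*.0224,rpyT)
E
```

```text
[-180.     8.   -96.5]
dpos [-312.2   71.2  -98.2] ang [-0.63 -8.   -8.11] rows 6.7
dpos [-312.2   71.3  -28.2] ang [-0.63 -8.   -8.11] rows 6.4
```

Emit:
apply_moves([
  {"fingers": 10,"delta_pos": [0,0,-15],"angular": [0,0,0]},
  {"fingers": 10,"delta_pos": [0,0,-45],"angular": [0,0,0]},
  {"fingers": 10,"delta_pos": [-15,5,-80],"angular": [0,0,0]},
  {"fingers": 10,"delta_pos": [-50,12,-98],"angular": [0,0,0]},
  {"fingers": 10,"delta_pos": [-95,22,-98],"angular": [0,-1,-1]},
  {"fingers": 10,"delta_pos": [-140,32,-98],"angular": [0,-2,-2]},
  {"fingers": 10,"delta_pos": [-185,42,-98],"angular": [-0.2,-3,-3]},
  {"fingers": 10,"delta_pos": [-230,52,-98],"angular": [-0.4,-5,-5]},
  {"fingers": 10,"delta_pos": [-275,62,-98],"angular": [-0.5,-7,-7]},
  {"fingers": 10,"delta_pos": [-312,71,-98],"angular": [-0.6,-8,-8.1]},
])

```text
clock: 5.3
tool_pos: [0.5069, -0.0263, 0.1193]
orientation: [179.9, 8.1, -96.5]
force: [0.4, 0.1, -3.7]
opening: 0.0223
gripper_force: 30.0
```

Emit:
apply_moves([
  {"fingers": 10,"delta_pos": [0,0,0],"angular": [0,0,0]},
  {"fingers": 10,"delta_pos": [0,0,0],"angular": [0,0,0]},
])

```text
clock: 5.5
tool_pos: [0.507, -0.0277, 0.1193]
orientation: [179.9, 8.0, -96.4]
force: [0.5, -0.2, -4.0]
opening: 0.0222
gripper_force: 30.0
```

```bash
python3 - <<'E'
from h import *
o=ctrl.get_obs();print(o["tool_pos"],o["orientation"],o["opening"],o["force"],slope(o["tool_pos"]));delta(F+n*.0224,rpyT)
im=ctrl.snapshot("wrist")[:,:,::-1];cv2.imwrite("pics/w3.png",im)
E
```

```text
[ 0.50702084 -0.02772012  0.11931156] [179.926264     8.00237398 -96.43416785] 0.022173608245754747 [ 0.45657578 -0.19815015 -4.020941  ] [69.9  0.7 90.4]
dpos [ 9.9 -0.8 68. ] ang [0.08 0.   0.07] rows 1.4
```

View pics/w3.png

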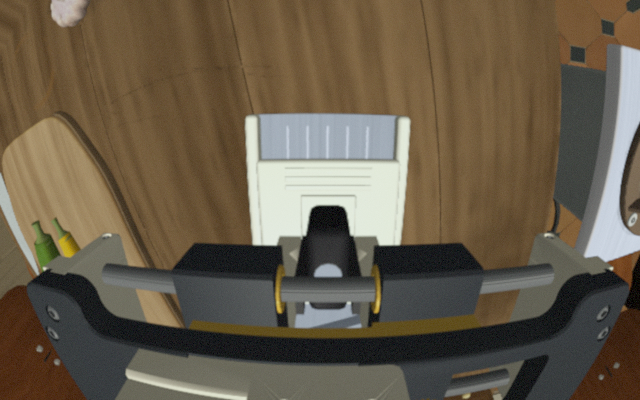

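The guard is held square to the slide. Its lower edge, (259–397,160), is centred between the cheeks at x≈252 and 404, so I can lower it.

Emit:
apply_moves([
  {"fingers": 10,"delta_pos": [5,-1,25],"angular": [0,0,0]},
  {"fingers": 10,"delta_pos": [10,-1,45],"angular": [0,0,0]},
  {"fingers": 10,"delta_pos": [10,-1,56],"angular": [0,0,0]},
  {"fingers": 10,"delta_pos": [10,-1,60],"angular": [0,0,0]},
  {"fingers": 10,"delta_pos": [10,-1,62],"angular": [0,0,0]},
  {"fingers": 10,"delta_pos": [10,-1,64],"angular": [0,0,0]},
  {"fingers": 10,"delta_pos": [10,-1,65],"angular": [0,0,0]},
  {"fingers": 10,"delta_pos": [10,-1,65],"angular": [0,0,0]},
])

```text
clock: 6.35
tool_pos: [0.5086, -0.0291, 0.0542]
orientation: [-180.0, 8.0, -96.5]
force: [-0.2, 0.6, -3.1]
opening: 0.0217
gripper_force: 30.0
```

Emit:
apply_moves([
  {"fingers": 10,"delta_pos": [0,0,1],"angular": [0,0,0]},
  {"fingers": 10,"delta_pos": [0,0,2],"angular": [0,0,0]},
  {"fingers": 10,"delta_pos": [0,0,2],"angular": [0,0,0]},
])

```text
clock: 6.65
tool_pos: [0.5083, -0.0289, 0.0518]
orientation: [180.0, 8.0, -96.5]
force: [0.5, -0.3, -3.8]
opening: 0.0219
gripper_force: 30.0
```

```bash
python3 - <<'E'
from h import *
o=ctrl.get_obs();print(o["tool_pos"],o["orientation"],o["force"],slope(o["tool_pos"]))
E
```

```text
[ 0.50829547 -0.02885611  0.0518143 ] [179.96622507   8.01818739 -96.50970179] [ 0.47833328 -0.32339976 -3.83760712] [59.5 -0.7 23.7]
```

Emit:
apply_moves([
  {"fingers": 10,"delta_pos": [0,0,1],"angular": [0,0,0]},
  {"fingers": 10,"delta_pos": [0,0,2],"angular": [0,0,0]},
  {"fingers": 10,"delta_pos": [0,0,2],"angular": [0,0,0]},
])

```text
clock: 6.95
tool_pos: [0.5084, -0.0287, 0.0509]
orientation: [180.0, 8.0, -96.5]
force: [-4.4, -0.9, 8.6]
opening: 0.0221
gripper_force: 30.0
```

Emit:
apply_moves([
  {"fingers": 10,"delta_pos": [0,0,-1],"angular": [0,0,0]},
  {"fingers": 10,"delta_pos": [0,0,-1],"angular": [0,0,0]},
  {"fingers": 40,"delta_pos": [0,0,-1],"angular": [0,0,0]},
  {"fingers": 40,"delta_pos": [0,0,-1],"angular": [0,0,0]},
  {"fingers": 40,"delta_pos": [0,0,-1],"angular": [0,0,0]},
  {"fingers": 40,"delta_pos": [0,0,-10],"angular": [0,0,0]},
  {"fingers": 40,"delta_pos": [0,0,-40],"angular": [0,0,0]},
])

```text
clock: 7.65
tool_pos: [0.506, -0.0343, 0.088]
orientation: [179.7, 7.9, -96.6]
force: [0.4, 0.1, 0.7]
opening: 0.0398
gripper_force: 0.0
```

Emit:
apply_moves([
  {"fingers": 40,"delta_pos": [20,0,-3],"angular": [0,0,0]},
  {"fingers": 0,"delta_pos": [45,0,-3],"angular": [0,0,0]},
  {"fingers": 0,"delta_pos": [45,0,-3],"angular": [0,0,0]},
])

```text
clock: 7.95
tool_pos: [0.5024, -0.0806, 0.0867]
orientation: [180.0, 8.0, -96.6]
force: [-0.4, 0.1, -0.7]
opening: 0.0294
gripper_force: 0.0
```

```bash
python3 - <<'E'
from h import *
o=ctrl.get_obs();print(o["tool_pos"],o["orientation"],o["opening"],o["force"],slope(o["tool_pos"]))
im=ctrl.snapshot("wrist")[:,:,::-1];t=ctrl.snapshot("top")[190:280,195:365,::-1];s=ctrl.snapshot("scene")[150:270,190:350,::-1]
t=cv2.resize(t,(453,240),interpolation=2);s=cv2.resize(s,(320,240),interpolation=2)
cv2.imwrite("pics/w4.png",np.vstack([cv2.resize(im,(773,350))[:350],np.hstack([t,s])]))
E
```

```text
[ 0.50243882 -0.08058362  0.08673168] [179.99110706   8.00676262 -96.58903429] 0.029445706346979822 [-0.38431106  0.11911075 -0.72003595] [12.8 -0.8 65.5]
```

View pics/w4.png

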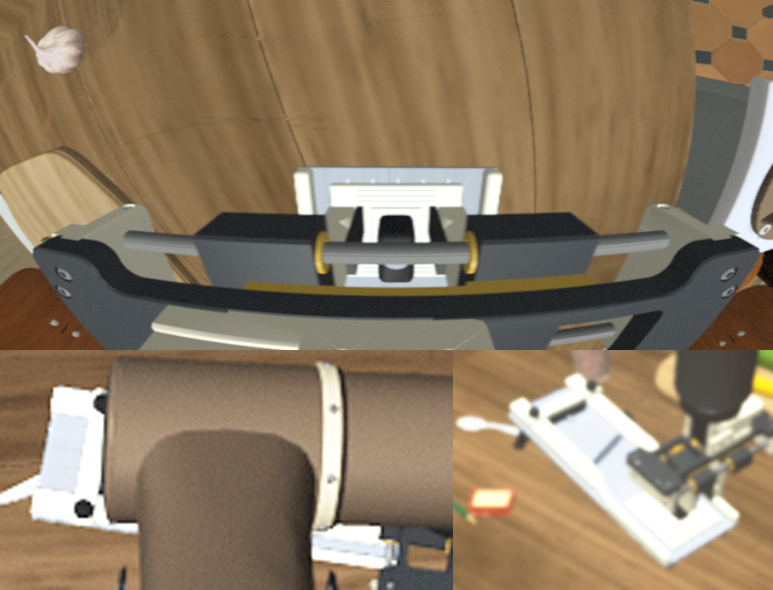

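The guard is still on the foot. Its plate, x 330–467 in the picture, is centred between the cheeks at 313 and 483, and the handle is free. I'll push it from behind the handle with the fingers shut and low down.

Emit:
apply_moves([
  {"fingers": 0,"delta_pos": [0,0,10],"angular": [0,0,0]},
  {"fingers": 0,"delta_pos": [0,0,25],"angular": [0,0,0]},
  {"fingers": 0,"delta_pos": [0,0,40],"angular": [0,0,0]},
  {"fingers": 0,"delta_pos": [0,0,48],"angular": [0,0,0]},
  {"fingers": 0,"delta_pos": [0,0,51],"angular": [0,0,0]},
  {"fingers": 0,"delta_pos": [0,0,51],"angular": [0,0,0]},
])

```text
clock: 8.7
tool_pos: [0.5034, -0.0715, 0.0352]
orientation: [179.9, 8.0, -96.5]
force: [0.3, -0.9, -0.1]
opening: 0.0007
gripper_force: 0.0
```

```bash
python3 - <<'E'
from h import *
o=ctrl.get_obs();print(o["opening"],o["force"],slope(o["tool_pos"]));delta(o["tool_pos"],rpyT)
E
```

```text
0.0007243089124267129 [ 0.26428949 -0.87304429 -0.08977983] [14.7 -0.7 13.3]
dpos [0. 0. 0.] ang [0.08 0.   0.02] rows 0.0
```

Emit:
apply_moves([
  {"fingers": 0,"delta_pos": [-3,0,0],"angular": [0,0,0]},
  {"fingers": 0,"delta_pos": [-6,0,0],"angular": [0,0,0]},
  {"fingers": 0,"delta_pos": [-9,0,0],"angular": [0,0,0]},
  {"fingers": 0,"delta_pos": [-12,0,0],"angular": [0,0,0]},
  {"fingers": 0,"delta_pos": [-15,0,0],"angular": [0,0,0]},
  {"fingers": 0,"delta_pos": [-18,0,0],"angular": [0,0,0]},
  {"fingers": 0,"delta_pos": [-21,0,0],"angular": [0,0,0]},
  {"fingers": 0,"delta_pos": [-24,0,0],"angular": [0,0,0]},
  {"fingers": 0,"delta_pos": [-27,0,0],"angular": [0,0,0]},
  {"fingers": 0,"delta_pos": [-30,0,0],"angular": [0,0,0]},
])

```text
clock: 9.7
tool_pos: [0.5068, -0.042, 0.0398]
orientation: [180.0, 8.0, -96.5]
force: [-0.9, -3.2, 2.1]
opening: 0.0004
gripper_force: 1.7
```

Emit:
apply_moves([
  {"fingers": 0,"delta_pos": [-3,0,0],"angular": [0,0,0]},
  {"fingers": 0,"delta_pos": [-6,0,0],"angular": [0,0,0]},
  {"fingers": 0,"delta_pos": [-9,0,0],"angular": [0,0,0]},
  {"fingers": 0,"delta_pos": [-12,0,0],"angular": [0,0,0]},
  {"fingers": 0,"delta_pos": [-15,0,0],"angular": [0,0,0]},
  {"fingers": 0,"delta_pos": [-18,0,0],"angular": [0,0,0]},
  {"fingers": 0,"delta_pos": [-21,0,0],"angular": [0,0,0]},
  {"fingers": 0,"delta_pos": [-24,0,0],"angular": [0,0,0]},
  {"fingers": 0,"delta_pos": [-26,0,0],"angular": [0,0,0]},
  {"fingers": 0,"delta_pos": [-28,0,0],"angular": [0,0,0]},
])

```text
clock: 10.7
tool_pos: [0.51, -0.0145, 0.0437]
orientation: [180.0, 8.0, -96.5]
force: [-0.4, -3.1, 1.3]
opening: 0.0007
gripper_force: 1.5
```

```bash
python3 - <<'E'
from h import *
o=ctrl.get_obs();print(o["force"],slope(o["tool_pos"]));delta(o["tool_pos"],rpyT)
im=ctrl.snapshot("wrist")[:,:,::-1];cv2.imwrite("pics/w5.png",im)
E
```

```text
[-0.43989217 -3.10175674  1.26809772] [72.6 -0.8 13.7]
dpos [0. 0. 0.] ang [ 0.04  0.01 -0.01] rows 0.0
```

View pics/w5.png

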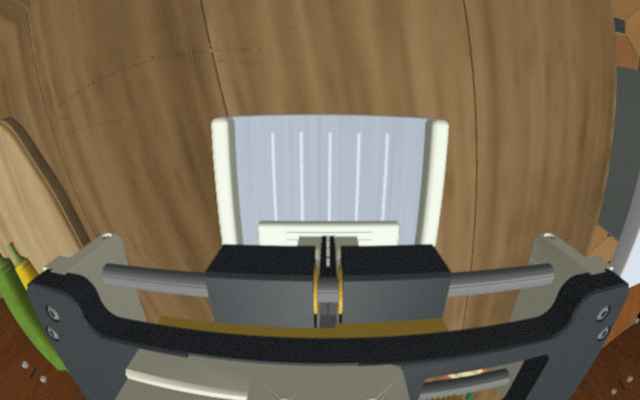

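The guard is sliding square, its rear edge (260–398,222) centred on the slide, with about 3 N of push. Its front edge is now entering the funnel.

Emit:
apply_moves([
  {"fingers": 0,"delta_pos": [-2,0,0],"angular": [0,0,0]},
  {"fingers": 0,"delta_pos": [-4,0,0],"angular": [0,0,0]},
  {"fingers": 0,"delta_pos": [-6,0,0],"angular": [0,0,0]},
  {"fingers": 0,"delta_pos": [-8,0,0],"angular": [0,0,0]},
  {"fingers": 0,"delta_pos": [-10,0,0],"angular": [0,0,0]},
])

```text
clock: 11.25
tool_pos: [0.5111, -0.0047, 0.0451]
orientation: [180.0, 8.0, -96.5]
force: [-0.7, -2.4, 0.4]
opening: 0.0004
gripper_force: 1.3
```

Emit:
apply_moves([
  {"fingers": 0,"delta_pos": [-2,0,0],"angular": [0,0,0]},
  {"fingers": 0,"delta_pos": [-4,0,0],"angular": [0,0,0]},
  {"fingers": 0,"delta_pos": [-6,0,0],"angular": [0,0,0]},
  {"fingers": 0,"delta_pos": [-8,0,0],"angular": [0,0,0]},
  {"fingers": 0,"delta_pos": [-10,0,0],"angular": [0,0,0]},
])

```text
clock: 11.75
tool_pos: [0.5122, 0.0051, 0.0465]
orientation: [180.0, 8.0, -96.5]
force: [-0.5, -1.7, 0.3]
opening: 0.0003
gripper_force: 1.1
```

Emit:
apply_moves([
  {"fingers": 0,"delta_pos": [-2,0,0],"angular": [0,0,0]},
  {"fingers": 0,"delta_pos": [-4,0,0],"angular": [0,0,0]},
  {"fingers": 0,"delta_pos": [-6,0,0],"angular": [0,0,0]},
  {"fingers": 0,"delta_pos": [-8,0,0],"angular": [0,0,0]},
  {"fingers": 0,"delta_pos": [-10,0,0],"angular": [0,0,0]},
  {"fingers": 0,"delta_pos": [-12,0,0],"angular": [0,0,0]},
  {"fingers": 0,"delta_pos": [-14,0,0],"angular": [0,0,0]},
])

```text
clock: 12.45
tool_pos: [0.5137, 0.0189, 0.0485]
orientation: [180.0, 8.0, -96.5]
force: [0.2, -1.6, -0.7]
opening: 0.0003
gripper_force: 0.9
```

Emit:
apply_moves([
  {"fingers": 0,"delta_pos": [-2.5,0,0],"angular": [0,0,0]},
  {"fingers": 0,"delta_pos": [-5,0,0],"angular": [0,0,0]},
  {"fingers": 0,"delta_pos": [-7.5,0,0],"angular": [0,0,0]},
  {"fingers": 0,"delta_pos": [-10,0,0],"angular": [0,0,0]},
  {"fingers": 0,"delta_pos": [-12.5,0,0],"angular": [0,0,0]},
  {"fingers": 0,"delta_pos": [-15,0,0],"angular": [0,0,0]},
  {"fingers": 0,"delta_pos": [-17.5,0,0],"angular": [0,0,0]},
  {"fingers": 0,"delta_pos": [-20,0,0],"angular": [0,0,0]},
])

```text
clock: 13.25
tool_pos: [0.5161, 0.0386, 0.0513]
orientation: [180.0, 8.0, -96.5]
force: [-0.5, -0.7, -1.7]
opening: 0.0008
gripper_force: 0.8
```

```bash
python3 - <<'E'
from h import *
o=ctrl.get_obs();print(o["force"],o["moment"],slope(o["tool_pos"]))
E
```

```text
[-0.48761703 -0.73769837 -1.66782924] [-0.89450163  0.06846052 -0.01803882] [126.7  -0.8  13.7]
```

```bash
cat >> h.py <<'E'
def rear(im):
    # row where bright plate begins (column gray profile) near image centre columns
    b=im.astype(int)
    for u in(268,290,368,388): 
        col=b[195:245,u];w=col.min(1);print(u,195+np.argmax(np.diff(w)),np.diff(w).max(),end="; ")
    row=b[230];print("row230 edges",[i for i in range(200,460) if abs(np.diff(row.min(1))[i])>25])
E
python3 - <<'E'
from h import *
rear(cv2.imread("pics/w5.png"))
im=ctrl.snapshot("wrist")[:,:,::-1].copy();cv2.imwrite("pics/w6.png",im);rear(im)
E
```

```text
268 223 32; 290 224 30; 368 223 30; 388 223 30; row230 edges [218, 219, 220, 234, 241, 398, 416, 422, 436, 437, 438]
268 224 32; 290 232 31; 368 224 28; 388 223 26; row230 edges [218, 219, 220, 398, 412, 413, 422, 435, 436, 437]
```

Emit:
apply_moves([
  {"fingers": 0,"delta_pos": [-2.5,0,0],"angular": [0,0,0]},
  {"fingers": 0,"delta_pos": [-5,0,0],"angular": [0,0,0]},
  {"fingers": 0,"delta_pos": [-7.5,0,0],"angular": [0,0,0]},
  {"fingers": 0,"delta_pos": [-10,0,0],"angular": [0,0,0]},
  {"fingers": 0,"delta_pos": [-12.5,0,0],"angular": [0,0,0]},
  {"fingers": 0,"delta_pos": [-15,0,0],"angular": [0,0,0]},
  {"fingers": 0,"delta_pos": [-17.5,0,0],"angular": [0,0,0]},
  {"fingers": 0,"delta_pos": [-20,0,0],"angular": [0,0,0]},
])

```text
clock: 14.1
tool_pos: [0.5183, 0.0582, 0.0541]
orientation: [180.0, 8.0, -96.5]
force: [-0.4, -2.9, -0.1]
opening: 0.0001
gripper_force: 1.3
```

Emit:
apply_moves([
  {"fingers": 0,"delta_pos": [-2.5,0,0],"angular": [0,0,0]},
  {"fingers": 0,"delta_pos": [-5,0,0],"angular": [0,0,0]},
  {"fingers": 0,"delta_pos": [-7.5,0,0],"angular": [0,0,0]},
  {"fingers": 0,"delta_pos": [-10,0,0],"angular": [0,0,0]},
  {"fingers": 0,"delta_pos": [-12.5,0,0],"angular": [0,0,0]},
  {"fingers": 0,"delta_pos": [-15,0,0],"angular": [0,0,0]},
  {"fingers": 0,"delta_pos": [-17.5,0,0],"angular": [0,0,0]},
  {"fingers": 0,"delta_pos": [-20,0,0],"angular": [0,0,0]},
])

```text
clock: 14.9
tool_pos: [0.5206, 0.0779, 0.0569]
orientation: [180.0, 8.0, -96.5]
force: [-1.3, -4.3, 0.8]
opening: 0.0002
gripper_force: 1.6
```

Emit:
apply_moves([
  {"fingers": 0,"delta_pos": [-2,0,0],"angular": [0,0,0]},
  {"fingers": 0,"delta_pos": [-4,0,0],"angular": [0,0,0]},
  {"fingers": 0,"delta_pos": [-6,0,0],"angular": [0,0,0]},
  {"fingers": 0,"delta_pos": [-8,0,0],"angular": [0,0,0]},
  {"fingers": 0,"delta_pos": [-10,0,0],"angular": [0,0,0]},
  {"fingers": 0,"delta_pos": [-12,0,0],"angular": [0,0,0]},
  {"fingers": 0,"delta_pos": [-14,0,0],"angular": [0,0,0]},
  {"fingers": 0,"delta_pos": [-16,0,0],"angular": [0,0,0]},
  {"fingers": 0,"delta_pos": [-18,0,0],"angular": [0,0,0]},
])

```text
clock: 15.8
tool_pos: [0.5225, 0.0956, 0.0594]
orientation: [180.0, 8.0, -96.5]
force: [-1.1, -4.3, 3.1]
opening: 0.0005
gripper_force: 1.7
```

```bash
python3 - <<'E'
from h import *
o=ctrl.get_obs();print(o["force"],o["moment"],slope(o["tool_pos"]));rear(ctrl.snapshot("wrist")[:,:,::-1])
E
```

```text
[-1.06598966 -4.33219409  3.11370951] [-1.60560005  0.13934394 -0.01305998] [184.6  -0.8  13.8]
268 223 30; 290 223 28; 368 223 27; 388 224 29; row230 edges [221, 222, 255, 257, 258, 397, 399, 431, 432, 433]
```

Emit:
apply_moves([
  {"fingers": 0,"delta_pos": [-1.5,0,0],"angular": [0,0,0]},
  {"fingers": 0,"delta_pos": [-3,0,0],"angular": [0,0,0]},
  {"fingers": 0,"delta_pos": [-4.5,0,0],"angular": [0,0,0]},
  {"fingers": 0,"delta_pos": [-6,0,0],"angular": [0,0,0]},
  {"fingers": 0,"delta_pos": [-7.5,0,0],"angular": [0,0,0]},
  {"fingers": 0,"delta_pos": [-9,0,0],"angular": [0,0,0]},
  {"fingers": 0,"delta_pos": [-10.5,0,0],"angular": [0,0,0]},
  {"fingers": 0,"delta_pos": [-12,0,0],"angular": [0,0,0]},
])

```text
clock: 16.65
tool_pos: [0.5239, 0.1074, 0.061]
orientation: [180.0, 8.0, -96.5]
force: [-1.1, -2.0, 1.2]
opening: 0.0003
gripper_force: 1.3
```

Emit:
apply_moves([
  {"fingers": 0,"delta_pos": [-1,0,0],"angular": [0,0,0]},
  {"fingers": 0,"delta_pos": [-2,0,0],"angular": [0,0,0]},
  {"fingers": 0,"delta_pos": [-3,0,0],"angular": [0,0,0]},
  {"fingers": 0,"delta_pos": [-4,0,0],"angular": [0,0,0]},
  {"fingers": 0,"delta_pos": [-5,0,0],"angular": [0,0,0]},
  {"fingers": 0,"delta_pos": [-6,0,0],"angular": [0,0,0]},
])

```text
clock: 17.25
tool_pos: [0.5245, 0.1132, 0.0618]
orientation: [180.0, 8.0, -96.5]
force: [-0.7, -2.7, 1.0]
opening: 0.0003
gripper_force: 1.3
```

Emit:
apply_moves([
  {"fingers": 0,"delta_pos": [-0.8,0,0],"angular": [0,0,0]},
  {"fingers": 0,"delta_pos": [-1.6,0,0],"angular": [0,0,0]},
  {"fingers": 0,"delta_pos": [-2.4,0,0],"angular": [0,0,0]},
  {"fingers": 0,"delta_pos": [-3.2,0,0],"angular": [0,0,0]},
  {"fingers": 0,"delta_pos": [-4,0,0],"angular": [0,0,0]},
])

```text
clock: 17.75
tool_pos: [0.525, 0.1172, 0.0624]
orientation: [180.0, 8.0, -96.5]
force: [0.2, -2.0, 0.0]
opening: 0.0006
gripper_force: 1.2
```

Emit:
apply_moves([
  {"fingers": 0,"delta_pos": [-0.5,0,0],"angular": [0,0,0]},
  {"fingers": 0,"delta_pos": [-1,0,0],"angular": [0,0,0]},
  {"fingers": 0,"delta_pos": [-1.5,0,0],"angular": [0,0,0]},
])

```text
clock: 18.05
tool_pos: [0.5252, 0.1186, 0.0626]
orientation: [180.0, 8.0, -96.5]
force: [-0.1, -2.1, -0.2]
opening: 0.0005
gripper_force: 1.1
```

Emit:
apply_moves([
  {"fingers": 0,"delta_pos": [-0.5,0,0],"angular": [0,0,0]},
  {"fingers": 0,"delta_pos": [-1,0,0],"angular": [0,0,0]},
])

```text
clock: 18.25
tool_pos: [0.5253, 0.1196, 0.0628]
orientation: [180.0, 8.0, -96.5]
force: [0.4, -1.0, -0.2]
opening: 0.0005
gripper_force: 1.1
```

Emit:
apply_moves([
  {"fingers": 0,"delta_pos": [-0.4,0,0],"angular": [0,0,0]},
  {"fingers": 0,"delta_pos": [-0.8,0,0],"angular": [0,0,0]},
  {"fingers": 0,"delta_pos": [-1.2,0,0],"angular": [0,0,0]},
])

```text
clock: 18.55
tool_pos: [0.5254, 0.1208, 0.0629]
orientation: [180.0, 8.0, -96.5]
force: [-0.3, -2.2, -0.7]
opening: 0.0006
gripper_force: 1.0
```

Emit:
apply_moves([
  {"fingers": 0,"delta_pos": [-0.4,0,0],"angular": [0,0,0]},
  {"fingers": 0,"delta_pos": [-0.8,0,0],"angular": [0,0,0]},
  {"fingers": 0,"delta_pos": [-1.2,0,0],"angular": [0,0,0]},
])

```text
clock: 18.85
tool_pos: [0.525, 0.1211, 0.063]
orientation: [179.9, 7.9, -96.5]
force: [-0.5, -8.3, 0.9]
opening: 0.0002
gripper_force: 3.8
```

Emit:
apply_moves([
  {"fingers": 0,"delta_pos": [0,0,0],"angular": [0,0,0]},
  {"fingers": 0,"delta_pos": [0,0,0],"angular": [0,0,0]},
  {"fingers": 0,"delta_pos": [0,0,0],"angular": [0,0,0]},
  {"fingers": 0,"delta_pos": [0,0,0],"angular": [0,0,0]},
])

```text
clock: 19.25
tool_pos: [0.525, 0.1211, 0.063]
orientation: [179.9, 7.9, -96.5]
force: [-0.7, -6.1, 0.8]
opening: 0.0005
gripper_force: 3.1
```

```bash
python3 - <<'E'
from h import *
o=ctrl.get_obs();print(o["force"],o["moment"],slope(o["tool_pos"]));rear(ctrl.snapshot("wrist")[:,:,::-1])
E
```

```text
[-0.68613147 -6.05861265  0.76358493] [-2.51496376  0.35751463 -0.02220811] [210.5  -0.4  13.8]
268 223 28; 290 222 26; 368 224 29; 388 223 25; row230 edges [220, 221, 222, 259, 261, 390, 391, 392, 393, 430, 431]
```

Emit:
apply_moves([
  {"fingers": 0,"delta_pos": [1,0,0],"angular": [0,0,0]},
  {"fingers": 0,"delta_pos": [4,0,0],"angular": [0,0,0]},
  {"fingers": 0,"delta_pos": [12,0,-1],"angular": [0,0,0]},
  {"fingers": 0,"delta_pos": [20,0,-15],"angular": [0,0,0]},
  {"fingers": 0,"delta_pos": [22,0,-50],"angular": [0,0,0]},
  {"fingers": 0,"delta_pos": [22,0,-95],"angular": [0,0,0]},
  {"fingers": 0,"delta_pos": [22,0,-140],"angular": [0,0,0]},
  {"fingers": 0,"delta_pos": [22,0,-180],"angular": [0,0,0]},
  {"fingers": 0,"delta_pos": [22,0,-180],"angular": [0,0,0]},
])

```text
clock: 20.2
tool_pos: [0.5232, 0.0746, 0.2459]
orientation: [-179.4, 8.2, -96.4]
force: [0.4, 0.4, 0.0]
opening: 0.0005
gripper_force: 0.0
```

```bash
python3 - <<'E'
from h import *
o=ctrl.get_obs();print(o["tool_pos"],o["force"]);np.savez("w7.npz",p=o["tool_pos"],r=o["orientation"])
im=ctrl.snapshot("wrist")[:,:,::-1];cv2.imwrite("pics/w7.png",im)
cv2.imwrite("pics/w7z.png",cv2.resize(im[60:320,220:440],None,fx=2.3,fy=2.3,interpolation=2))
E
```

```text
[0.52322017 0.07462585 0.24587423] [0.40727452 0.39017372 0.01057604]
```

View pics/w7z.png

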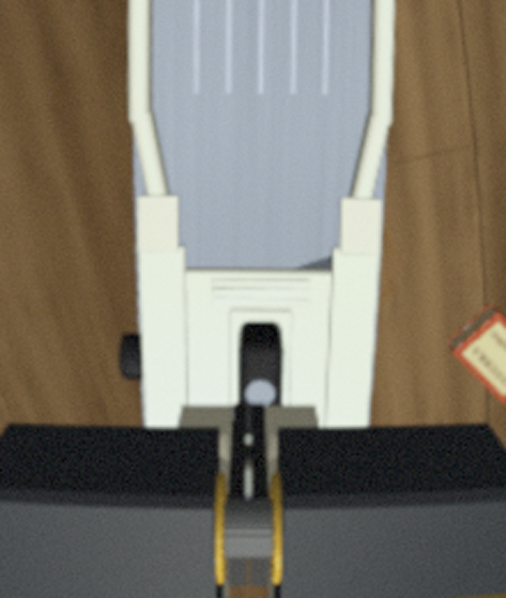

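The guard lies square under both lips. Its rear edge runs (187–333,270) in the crop; the fingers hide the stop. I'll work out the rear edge's position numerically.

```bash
python3 - <<'E'
from h import *
d=np.load("w7.npz")
im=cv2.imread("pics/w7.png").astype(int)
for u_ in(305,318,345,358):
    col=im[160:200,u_].min(1);v=160+np.argmax(np.diff(col));o,r=wray(u_,v+.5,d["p"],d["r"])
    p0=F+n*.0085;X=o+r*((p0-o)@n)/(r@n);print(u_,v,slope(X))
E
```

```text
305 177 [196.1 -32.6   8.5]
318 177 [196.1 -17.4   8.5]
345 178 [197.2  14.1   8.5]
358 177 [195.9  29.4   8.5]
```

Emit:
apply_moves([
  {"fingers": 0,"delta_pos": [40,0,-20],"angular": [0,0,0]},
  {"fingers": 0,"delta_pos": [60,0,-20],"angular": [0,0,0]},
  {"fingers": 0,"delta_pos": [60,0,-20],"angular": [0,0,0]},
  {"fingers": 0,"delta_pos": [60,0,-20],"angular": [0,0,0]},
])

```text
clock: 20.65
tool_pos: [0.5128, 0.013, 0.2492]
orientation: [179.9, 8.0, -96.6]
force: [0.7, 0.7, -0.4]
opening: 0.0004
gripper_force: 0.0
```

```bash
python3 - <<'E'
from h import *
o=ctrl.get_obs();im=ctrl.snapshot("wrist")[:,:,::-1].astype(int)
for u_ in(312,345):
    b=[]
    for v in range(150,240):
        oo,r=wray(u_,v+.5,o["tool_pos"],o["orientation"]);p0=F+n*.0085;X=oo+r*((p0-oo)@n)/(r@n);b.append((slope(X)[0],im[v,u_].min()))
    b=np.array(b);i=np.argmax(np.diff(b[:,1]));print(b[i],b[i+1])
print(ctrl.close_job())
E
```

```text
[196.8 175. ] [198.2 214. ]
[195.6 121. ] [196.9 170. ]
the job is handed in; nothing more can be done
None
```

I laid the guard on the foot, slid it up under the lips until I felt the stop (8.3 N peak reading), left it there and handed the job in at about 21 s. The pin itself was hidden from view, so flush is inferred from the felt stop and the guard's measured position, and no verdict came back.

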